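# Isolate the switch box and hold its cover over the new seal

### The arm

A 7-joint arm with a two-finger parallel gripper is mounted at the origin on a cart in front of the work surface, level with it; the furniture and walls round the work are solid. World frame = base frame: x ahead of the robot, y to its left, z up, the work surface at z = 0. Lengths are in mm, angles in rad, forces in N, time in s.
With the tool pointing down it reaches from about 425 to 875 mm from the base axis. Payload 8.4 kg.
Tool frame: the origin (TCP) lies at the very end of the fingers, on their centre line; the grasp point (between the pads) lies r.pinch_z behind it (r.pinch_z is the distance from the TCP to the grasp point, in mm); x points along the fingers, y is the direction in which the jaws open and shut, and the axes are right-handed (so a half turn about x gives the same grasp; the last joint's range is limited). The gripper opens to 87 mm and grips with 3 to 60 N. Pads are 19 mm wide; open, the fingers measure 117 mm over their backs; the gripper's body (75 mm by 190 mm) begins 51 mm behind the grasp point.
Start: joints at [-1.379, 0.333, 0.04, 1.465, -0.013, 1.343, -0.059], TCP at [186.369, 622.68, 222.546] pointing down, gripper open.
Joint ranges: [-2.58, 2.58], [-0.38, 2.09], [-1.3, 1.39], [0.25, 2.4], [-1.5, 4.64], [0.08, 2.09], [-2.65, 2.65]. Speed limits (rad/s): [2.22, 2.22, 2.79, 2.79, 3.14, 3.14, 3.14].

### API

Orientations are given as a unit quaternion [x, y, z, w].
In Python, from cell import r gives the robot as it stands.
- The arm moves only by the tool carry_out, never from a script. Its argument "moves" is a list of rows, each a list of 7 numbers: the shift along the world's x, y, z in mm, then the turn, a rotation vector about the world's x, y, z in rad, then the finger opening in mm, from 0 to 87. In form: [[dx, dy, dz, rx, ry, rz, jaw], ...]. A call has 1 to 8 rows; each row is the pose to reach, as a shift and turn from the pose measured when the call began; what a row does not reach only later rows make up. A row lasts 1/10 s, in which the tool goes at most 50 mm and 8.59 degrees, less where a joint would pass 70% of its speed; a pose out of reach is approached as far as the arm can. A call with a gripper value outside its range is refused whole. The fingers move at their own pace and stop on an object; "grip_force" is the grip in N (left out, the last holds). Time passes only in rows, so rows that repeat a pose let the fingers close. It gives the time, the measured TCP pose, the force and the opening at its end, in the units of the state.
- r.sense(): the state, without advancing time (a new reading comes with each control period).
- r.get_image(name): name is "scene" or "side" or "wrist"; returns the picture (420x560x3 uint8, red, green, blue); there is no depth.
- r.calibration(name): a dict with "fx", "fy", "cx", "cy" (pixels), "dist_coeffs" ([k1, k2, p1, p2, k3] as OpenCV has them; the pictures are not rectified), "rvec" (rotation vector, rad) and "tvec" (3), from world to camera coordinates, as OpenCV has them; the wrist camera has in their place "tool_from_camera" (4x4, takes a point from camera to tool coordinates, whose origin is the TCP and whose axes are the tool frame's). Camera axes: x right, y down, z forward; pixel columns grow to the right and rows downward; lengths in mm; the calibration is good to about 2 mm. A picture is of the moment at which its call begins: read the wrist's pose just before it. calibration takes no time and is no camera call.
- r.sign_off(): hands the job in, once; it reports no verdict.
The state is a dict: "t": time; "joint_pos": joint angles; "qd": joint speeds; "tau": joint torques, N m; "tcp_pos": TCP position; "tcp_rot": TCP orientation; "wrist_force": force on the tool from outside, world axes, zero at the start; "torque": the same for the moment, N m; "gripper_width": finger opening in mm.
Only numpy, scipy, OpenCV 4.12 (cv2) and the standard library are available. Lean on these libraries where they do the work, as an engineer would, in place of code of your own. Each camera call takes 0.05 s, during which the arm holds its last target. There are 200 camera calls.

### The job

The small grey switch box on the bench stands open with a new seal on its rim: first turn its red handle off, anticlockwise through its snap until it lies in line with the length of the box. Then lift the loose grey cover over the things that stand in between and hold it over the box, level, square and the right way round (its slot over the red handle, its four screws over the four pillars), about a finger's breadth (15 mm) above the rim, without ever touching the box with the cover or disturbing the other things on the bench. Finish holding the cover still there, not set down, so that I can check the seal all round before it is screwed on.

Things in the scene. Friction and masses are not known exactly. Their poses are not given: they have to be found in the camera images.
- box: Grey open-topped switch box, 140 x 60 x 55 mm high, fixed; walls 4 mm, black seal on the rim, four screw pillars in the corners. Yaw varies; it stands left or right of the vice, the cover on the other side. Origin: centre of its underside. x: along its length, to the end with two black cable glands (20 mm long, below the rim). Red-handled switch in the -x half; nothing else rises above the rim.
- box_rim (a point): Centre of the box's mouth at the height of the rim (55 mm above the bench); axes as the box. A fitted cover would have its origin here.
- switch_axis (a point): Point on the vertical turning axis of the red handle at the height of the rim: 34 mm from the middle of the box towards -x, on its centre line; axes as the box.
- handle_grip (a point): Point to pinch the red handle, on its turning axis, 73 mm above the bench. The handle is an upright bar 40 mm long and 12 mm thick, its top 13 mm above this point; fingers pointing down can close across the 12 mm with their tips 13 to 16 mm below this point and stay clear of the rim (18 mm below). x: along the bar, towards the end with the white line; turns with the handle.
- switch (a joint): Angle of the red handle: 0 = ON, where it starts; 1.047 rad (60 degrees) = OFF, bar in line with the length of the box. It grows anticlockwise seen from above; stops at both ends. An over-centre spring resists with up to about 0.1 N m; beyond the middle it snaps to the end by itself.
- cover: Loose grey cover, 140 x 60 x 22 mm high, about 0.22 kg, hollow below, walls 3 mm, lying open side down at any yaw within 0.5 rad of +x. Origin: centre of its lower edge. x: along its length, away from the slot; z: up. A screw in each corner. Can be taken across its 60 mm width at mid-length, fingertips 2 to 5 mm above the lower edge. Over the box its axes agree with the box's.
- cover_slot (a point): Centre of the cover's slot, at the height of its lower edge: 34 mm from the middle towards -x, on the centre line. The slot is 48 mm (x) by 20 mm with a yellow surround; the handle passes through it when OFF, and begins to enter it when the cover's lower edge is less than 12 mm above the rim.
- vice: Small blue-grey machine vice, 183 x 135 mm, 52 mm high, loose in the middle of the bench between box and cover; an obstacle. Behind it and to its right tall black cases stand along the back, their fronts at about x = 0.6: an arm that swings from side to side must pass in front of them. Origin: centre of its underside.
- oil_can: Blue oil can with an upright spout, 64 mm diameter, 140 mm high in all, standing beside the vice; an obstacle. Origin: centre of its underside.
- tin: Round yellow tin with a white lid, 120 mm diameter, 59 mm high, at the back left; leave alone. Origin: centre of its underside.
- driver_green: Screwdriver with a green handle, 153 mm long, 26 mm high, lying at the back on the left; leave alone. Origin: centre of its underside.
- driver_red: Screwdriver with a red handle, 198 mm long, 30 mm high, lying on the right; leave alone. Origin: centre of its underside.
- bit_stand: Orange stand with upright drill bits, 46 x 87 mm, 94 mm high, far right; leave alone. Origin: centre of its underside.
- tape_measure: Yellow tape measure, 71 x 82 mm, 32 mm high, lying on the left; leave alone. Origin: centre of its underside.

How it is judged:
By the outcome, as a careful person would: the job done as asked, in the order asked, and still so for the second after the job is handed in, while the arm keeps its last pose, push and grip.
It also fails if it takes over 72 s, if anything falls off the work surface, if the arm or the gripper's body presses on something with over 40 N, if the wrist force passes 120 N, or if a joint passes its speed limit or range.

## Working session

There is one attempt and no reset: what is moved stays moved. The work goes in short steps, Python scripts to look and compute and a tool call to move; the robot and the scene stay as the last step left them, time stands still between calls to the robot, and variables do not carry over. Pictures are saved under pics/ and viewed, about 8 in all and at most 12, crops included, and the job is handed in when it is done.

Besides the shell and the picture viewer there is one more tool, called after "Emit:" in YAML: its name, and indented under it one key for each argument. carry_out: Moves the arm, as the interface text tells. Its arguments: {"type":"object","properties":{"moves":{"type":"array","items":{"type":"array","items":{"type":"number"}}},"grip_force":{"type":"number"}},"required":["moves"]}

```bash
mkdir -p pics; ls; python3 - <<'E'
from cell import r
import cv2,numpy as np
s=r.sense(); print({k:np.round(v,3) for k,v in s.items()}, r.pinch_z)
for n in ("scene","side","wrist"):
    im=r.get_image(n); np.save(f'pics/{n}0.npy',im); cv2.imwrite(f'pics/{n}0.png',cv2.cvtColor(im,cv2.COLOR_RGB2BGR))
    c=r.calibration(n); print(n,{k:np.round(v,3).tolist() for k,v in c.items()})
E
```

```text
pics
{'t': np.float64(0.0), 'joint_pos': array([-1.379,  0.334,  0.04 ,  1.466, -0.013,  1.343, -0.059]), 'qd': array([-0.001,  0.001,  0.   , -0.   , -0.   , -0.001, -0.001]), 'tau': array([-0.0000e+00, -6.5636e+01,  1.3350e+00, -4.0382e+01, -6.0000e-02,
        4.4000e-02,  0.0000e+00]), 'tcp_pos': array([186.27 , 622.246, 221.651]), 'tcp_rot': array([ 0.102,  0.7  , -0.103,  0.7  ]), 'wrist_force': array([-0.412,  0.229, -0.073]), 'torque': array([-0.033, -0.02 , -0.012]), 'gripper_width': np.float64(87.22)} 18.700000000000003
scene {'fx': 533.219, 'fy': 533.219, 'cx': 276.681, 'cy': 204.148, 'dist_coeffs': [-0.136, 0.0, 0.0, 0.0, 0.0], 'rvec': [2.19, -0.484, 0.27], 'tvec': [-452.422, 185.433, 1655.176]}
side {'fx': 535.408, 'fy': 535.408, 'cx': 269.375, 'cy': 219.119, 'dist_coeffs': [0.024, 0.0, 0.0, 0.0, 0.0], 'rvec': [2.176, -1.08, 0.403], 'tvec': [-315.361, 354.128, 1368.757]}
wrist {'fx': 374.914, 'fy': 374.914, 'cx': 273.791, 'cy': 206.53, 'dist_coeffs': [-0.082, 0.0, 0.0, 0.0, 0.0], 'tool_from_camera': [[0.001, -0.261, 0.965, -162.209], [1.0, 0.0, -0.001, -0.28], [-0.0, 0.965, 0.261, -70.23], [0.0, 0.0, 0.0, 1.0]]}
```

View pics/scene0.png

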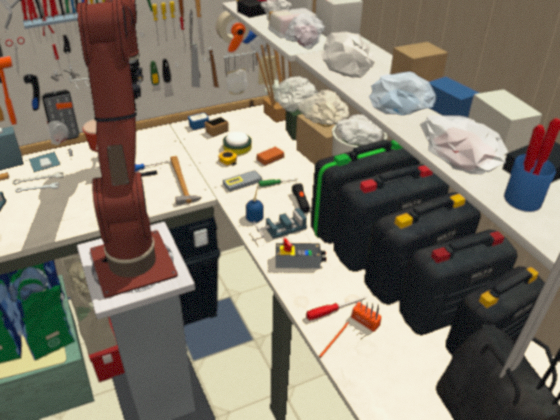

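View pics/side0.png

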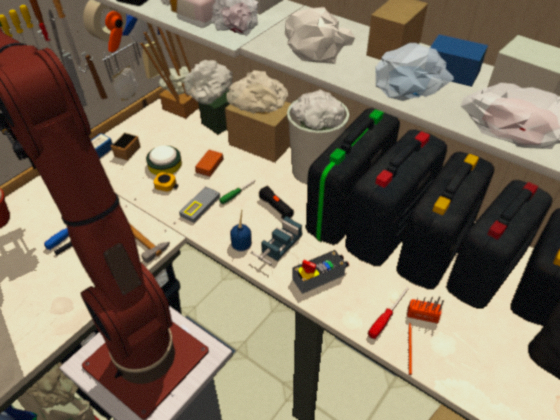

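The box is right of the vice (scene ~(300,255), side ~(318,272)) with its red handle near (287,245) and (308,267). The cover is on the left (scene (242,180), side (200,204)), and the oil can is at (255,210) and (240,236). Next I'll triangulate these.

```bash
cat > h.py <<'E'
import numpy as np,cv2
from scipy.spatial.transform import Rotation as R
from cell import r
def cam(n,s=None):
    c=r.calibration(n); K=np.array([[c['fx'],0,c['cx']],[0,c['fy'],c['cy']],[0,0,1]]); d=np.array(c['dist_coeffs'],float)
    if n=='wrist':
        T=np.eye(4); T[:3,:3]=R.from_quat(s['tcp_rot']).as_matrix(); T[:3,3]=s['tcp_pos']
        M=np.linalg.inv(T@np.array(c['tool_from_camera'])); Rm,t=M[:3,:3],M[:3,3]
    else: Rm=cv2.Rodrigues(np.array(c['rvec'],float))[0]; t=np.array(c['tvec'],float)
    return K,d,Rm,t
def ray(C,uv):
    K,d,Rm,t=C; p=cv2.undistortPoints(np.array(uv,float).reshape(-1,1,2),K,d).reshape(-1,2)
    D=np.c_[p,np.ones(len(p))]@Rm; return -Rm.T@t, D/np.linalg.norm(D,axis=1)[:,None]
def plane(C,uv,z):
    o,D=ray(C,uv); return o+D*((z-o[2])/D[:,2])[:,None]
def tri(C1,u1,C2,u2):
    o1,D1=ray(C1,u1); o2,D2=ray(C2,u2); out=[]
    for a,b in zip(D1,D2):
        k=np.linalg.lstsq(np.c_[a,-b],o2-o1,rcond=None)[0]; p,q=o1+k[0]*a,o2+k[1]*b
        out.append(np.r_[(p+q)/2,np.linalg.norm(p-q)])
    return np.round(np.array(out),1)
def proj(C,P):
    K,d,Rm,t=C; return cv2.projectPoints(np.array(P,float).reshape(-1,3),cv2.Rodrigues(Rm)[0],t,K,d)[0].reshape(-1,2)
def blobs(im,lo,hi,amin=5):
    hsv=cv2.cvtColor(im,cv2.COLOR_RGB2HSV); m=cv2.inRange(hsv,lo,hi)
    n,l,st,c=cv2.connectedComponentsWithStats(m); return [(st[i].tolist(),c[i].round(1).tolist()) for i in range(1,n) if st[i,4]>=amin],l
def snap(n,f):
    s=r.sense(); im=r.get_image(n); np.save(f'pics/{f}.npy',im); cv2.imwrite(f'pics/{f}.png',cv2.cvtColor(im,cv2.COLOR_RGB2BGR)); return s,im
E
python3 - <<'E'
from h import *
S,D=cam('scene'),cam('side')
for n in('scene','side'):
    im=np.load(f'pics/{n}0.npy')
    for nm,lo,hi in(('yel',(22,100,90),(35,255,255)),('red',(0,170,110),(8,255,255)),('blue',(100,100,40),(118,255,160))):
        b,_=blobs(im,lo,hi,6); print(n,nm,[x for x in b if 180<x[1][0]<400 and 130<x[1][1]<340])
# rough by eye: cover centre, box, oil can spout
print(tri(S,[[242,180],[287,243],[255,212],[300,254],[287,223]],D,[[200,204],[308,266],[240,238],[318,270],[282,240]]))
big=[cv2.resize(np.load(f'pics/{n}0.npy')[y:y+150,x:x+200],None,fx=4,fy=4,interpolation=2)[:600] for n,x,y in(('scene',190,150),('side',160,170))]
cv2.imwrite('pics/c1.png',cv2.cvtColor(big[1],cv2.COLOR_RGB2BGR))
cv2.imwrite('pics/c0.png',cv2.cvtColor(big[0],cv2.COLOR_RGB2BGR))
E
```

```text
scene yel [([219, 144, 32, 20, 205], [234.0, 153.2]), ([226, 176, 17, 9, 72], [233.9, 180.4]), ([279, 245, 17, 11, 104], [287.0, 250.8])]
scene red [([361, 180, 16, 8, 45], [368.9, 183.0]), ([299, 191, 5, 6, 18], [301.0, 193.6]), ([284, 239, 8, 12, 52], [286.8, 245.2]), ([352, 303, 29, 28, 294], [365.2, 316.5]), ([307, 304, 31, 15, 177], [322.1, 310.4])]
scene blue [([247, 201, 15, 21, 277], [254.0, 210.8])]
side yel [([184, 200, 19, 16, 135], [192.6, 207.9]), ([297, 266, 23, 13, 116], [307.7, 273.1])]
side red [([377, 170, 15, 11, 75], [383.7, 174.8]), ([273, 195, 7, 6, 23], [275.6, 197.9]), ([303, 260, 13, 8, 53], [308.4, 263.7]), ([304, 268, 6, 5, 15], [306.9, 270.2]), ([369, 309, 23, 27, 240], [380.4, 322.0])]
side blue [([231, 225, 19, 25, 386], [240.4, 237.6]), ([323, 261, 3, 4, 6], [323.8, 262.3]), ([327, 266, 4, 4, 8], [328.4, 268.0])]
[[ 476.2  247.9   23.1    1.3]
 [ 438.8 -195.8   83.8    5.3]
 [ 443.4   54.1   21.9    2.6]
 [ 483.  -202.2   25.9    6.4]
 [ 510.1  -54.9   30.2    8.1]]
```

View pics/c1.png

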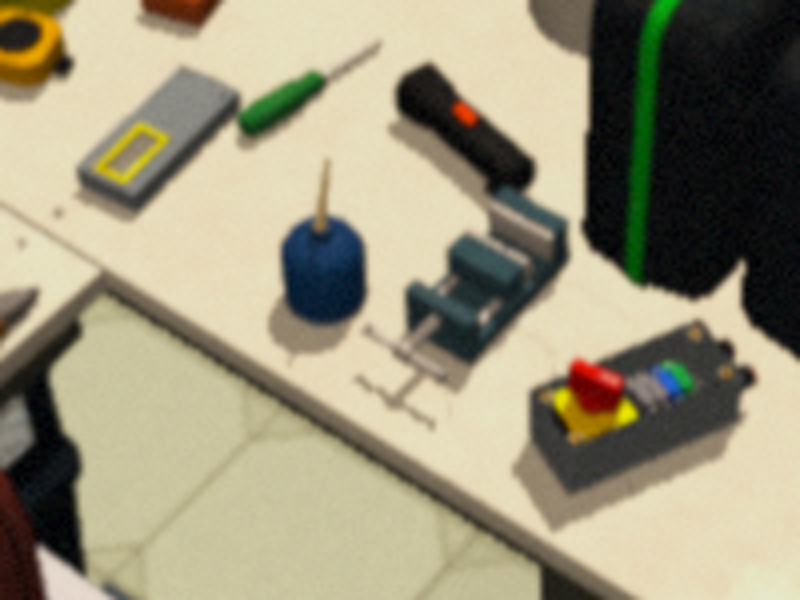

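Triangulated positions are cover ≈ (476,248), box ≈ (483,-202), can ≈ (443,54) and vice ≈ (510,-55). The slot end and the handle end both face the robot. Setting out, and passing over the cover on the way for close views.

Emit:
carry_out:
  moves:
    - [29,-37,4,0,0,0.04,87]
    - [58,-74,8,0,0,0.08,87]
    - [87,-111,12,0,0,0.12,87]
    - [116,-148,16,0,0,0.16,87]
    - [145,-185,20,0,0,0.2,87]
    - [174,-222,24,0,0,0.24,87]
    - [203,-259,28,0,0,0.28,87]
    - [232,-296,32,0,0,0.29,87]

```text
t: 0.95
tcp_pos: [419.1, 324.5, 254.0]
tcp_rot: [-0.001, 0.707, -0.0, 0.707]
wrist_force: [1.1, 0.1, -0.4]
gripper_width: 87.0
```

```bash
python3 - <<'E'
from h import *
s,im=snap('wrist','w1'); import pickle; pickle.dump(s,open('pics/w1.pkl','wb'))
print(s['tcp_pos'],R.from_quat(s['tcp_rot']).as_matrix().round(3),s['joint_pos'].round(2),s['t'])
E
```

```text
[419.08564887 324.5394941  254.00863436] [[ 0.    -0.001  1.   ]
 [-0.001  1.     0.001]
 [-1.    -0.001  0.   ]] [-0.97  0.07  0.24  1.72 -0.02  1.36  0.84] 0.95
```

Emit:
carry_out:
  moves:
    - [30,-40,0,0,0,0,87]
    - [50,-85,0,0,0,0,87]
    - [50,-130,0,0,0,0,87]
    - [50,-130,0,0,0,0,87]

```text
t: 1.4
tcp_pos: [476.5, 180.1, 255.2]
tcp_rot: [0.005, 0.706, -0.008, 0.708]
wrist_force: [-0.5, 0.5, -0.2]
gripper_width: 86.9
```

```bash
python3 - <<'E'
from h import *
s,im=snap('wrist','w2'); import pickle; pickle.dump(s,open('pics/w2.pkl','wb'))
print(s['tcp_pos'],s['joint_pos'].round(2),s['t'])
a=np.hstack([np.load('pics/w1.npy'),im]); cv2.imwrite('pics/w12.png',cv2.cvtColor(cv2.resize(a,(800,300),interpolation=cv2.INTER_AREA),cv2.COLOR_RGB2BGR))
E
```

```text
[476.46326885 180.1312566  255.17871321] [-0.82  0.02  0.37  1.77 -0.    1.35  1.11] 1.4
```

View pics/w12.png

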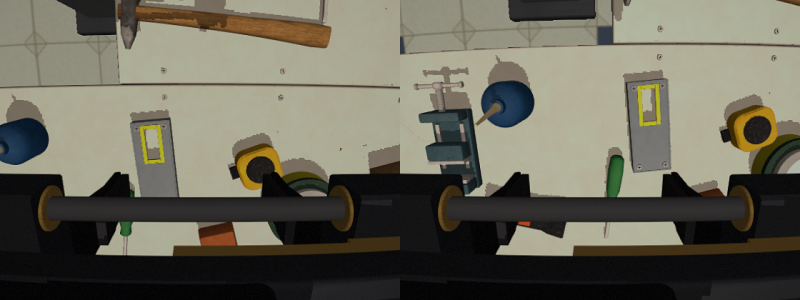

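Wrist views: the cover is fully visible in w2 (full-resolution ~(908-560=348,176)), with its yellow slot on the robot side. The gripper hides the bottom of the image. Measuring it now.

```bash
python3 - <<'E'
from h import *
import pickle
out={}
for n in('w1','w2'):
    s=pickle.load(open(f'pics/{n}.pkl','rb')); im=np.load(f'pics/{n}.npy'); C=cam('wrist',s); print(n,'qd',np.abs(s['qd']).max().round(3))
    hsv=cv2.cvtColor(im,cv2.COLOR_RGB2HSV)
    m=cv2.inRange(hsv,(25,120,90),(35,255,255)); cs=cv2.findContours(m,0,2)[0]
    for c in cs:
        if cv2.contourArea(c)>200: print('yel',cv2.minAreaRect(c))
    print('cover px',hsv[200 if n=='w1' else 210, 215 if n=='w1' else 348])
    g=cv2.inRange(hsv,(0,0,60),(179,60,150)); g[240:]=0
    for c in cv2.findContours(g|m,0,2)[0]:
        if 3000<cv2.contourArea(c)<12000: b=cv2.minAreaRect(c); print('grey',cv2.contourArea(c),b); 
E
```

```text
w1 qd 0.963
yel ((212.4105682373047, 201.74874877929688), (54.0705680847168, 29.435007095336914), 83.21102905273438)
cover px [ 26  37 173]
grey 4301.5 ((213.06707763671875, 198.10365295410156), (88.12437438964844, 57.313968658447266), 83.6598129272461)
w2 qd 0.049
yel ((348.5350646972656, 146.56031799316406), (57.699913024902344, 30.44060516357422), 86.42366790771484)
cover px [ 20  13 121]
grey 8024.5 ((347.8509216308594, 168.96214294433594), (141.18353271484375, 62.613094329833984), 85.8150863647461)
```

```bash
python3 - <<'E'
from h import *
import pickle
C=[cam('wrist',pickle.load(open(f'pics/{n}.pkl','rb'))) for n in('w1','w2')]
print(tri(C[0],[[212.4,201.75]],C[1],[[348.5,146.56]]))
im=np.load('pics/w2.npy'); hsv=cv2.cvtColor(im,cv2.COLOR_RGB2HSV)
m=cv2.inRange(hsv,(25,120,90),(35,255,255));g=cv2.inRange(hsv,(0,0,60),(179,60,150))|m; g[245:]=0
for nm,k in(('yel',m),('cov',g)):
    for c in cv2.findContours(k,0,2)[0]:
        if cv2.contourArea(c)<(3000 if nm=='cov' else 800) or not 280<c[:,0,0].mean()<420: continue
        P=plane(C[1],c.reshape(-1,2),22)[:,:2]; b=cv2.minAreaRect(P.astype(np.float32)); print(nm,b)
E
```

```text
[[449.3 256.9  23.7   0. ]]
yel ((450.0246887207031, 257.1705322265625), (59.977630615234375, 31.84190559387207), 4.790146827697754)
cov ((477.3052062988281, 256.75262451171875), (153.18789672851562, 65.27010345458984), 5.1948933601379395)
```

Emit:
carry_out:
  moves:
    - [-3,-47,0,0,0,-0.06,87]
    - [-6,-94,0,0,0,-0.12,87]
    - [-9,-141,0,0,0,-0.18,87]
    - [-12,-188,0,0,0,-0.24,87]
    - [-15,-235,0,0,0,-0.3,87]
    - [-18,-282,0,0,0,-0.3,87]
    - [-20,-310,0,0,0,-0.3,87]
    - [-20,-310,0,0,0,-0.3,87]

```text
t: 2.25
tcp_pos: [455.6, -130.0, 255.5]
tcp_rot: [0.111, 0.697, -0.114, 0.699]
wrist_force: [0.9, -0.1, 0.5]
gripper_width: 87.0
```

```bash
python3 - <<'E'
from h import *
s,im=snap('wrist','w3'); import pickle; pickle.dump(s,open('pics/w3.pkl','wb'))
print(s['tcp_pos'],s['joint_pos'].round(2),s['t'],np.abs(s['qd']).max())
E
```

```text
[ 455.56244471 -129.98837048  255.4696392 ] [-0.54 -0.1   0.68  1.86  0.07  1.36  1.38] 2.25 0.07815911282184637
```

View pics/w3.png

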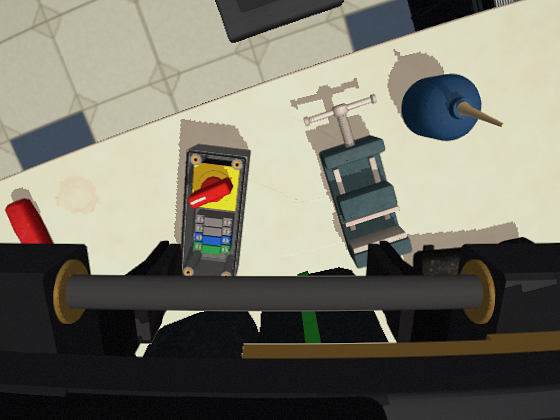

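w3 shows the box at (213,210) with its handle at (212,191). The white-line end points to the lower left (190,204), and the pillars are near (195,159), (238,165), (187,272) and (233,272). I'll centre the box better for a second view.

```bash
python3 - <<'E'
from h import *
import pickle
C=cam('wrist',pickle.load(open('pics/w3.pkl','rb')))
print(plane(C,[[212,191]],80)[0].round(1)); print(plane(C,[[195,159],[238,165],[187,272],[233,272]],52).round(1))
E
```

```text
[ 443.7 -187.6   80. ]
[[ 412.8 -198.7   52. ]
 [ 431.8 -160.6   52. ]
 [ 522.8 -251.6   52. ]
 [ 538.  -204.6   52. ]]
```

Emit:
carry_out:
  moves:
    - [10,-20,0,0,0,0.06,87]
    - [20,-50,0,0,0,0.12,87]
    - [25,-80,0,0,0,0.12,87]
    - [25,-80,0,0,0,0.12,87]
    - [25,-80,0,0,0,0.12,87]

```text
t: 2.8
tcp_pos: [481.7, -205.8, 254.9]
tcp_rot: [0.068, 0.703, -0.071, 0.705]
wrist_force: [0.0, 0.3, -0.6]
gripper_width: 87.3
```

```bash
python3 - <<'E'
from h import *
s,im=snap('wrist','w4'); import pickle; pickle.dump(s,open('pics/w4.pkl','wb'))
print(s['tcp_pos'],s['t'],np.abs(s['qd']).max())
a=np.vstack([cv2.resize(np.load('pics/w3.npy')[140:290,150:270],None,fx=3.3,fy=3.3,interpolation=2)])
b=cv2.resize(im[100:250,210:330],None,fx=3.3,fy=3.3,interpolation=2)
cv2.imwrite('pics/w34.png',cv2.cvtColor(np.hstack([a,b]),cv2.COLOR_RGB2BGR))
E
```

```text
[ 481.67362956 -205.75694167  254.89621173] 2.8 0.01987941617751252
```

View pics/w34.png

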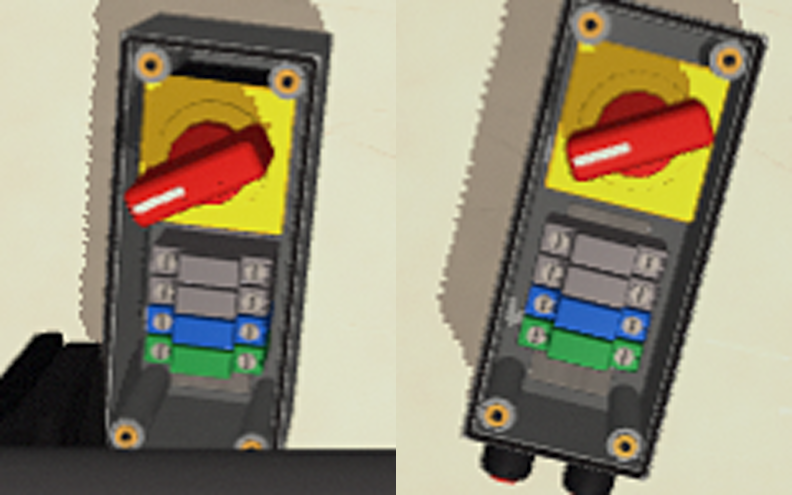

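Both views show four brass pillars, and the handle's white line points to the box's right (world −y). I'll locate the brass blobs and red bar, then triangulate.

```bash
python3 - <<'E'
from h import *
import pickle
C={n:cam('wrist',pickle.load(open(f'pics/{n}.pkl','rb'))) for n in('w3','w4')}
Q={}
guess={'w3':[(195,159.5),(237,164.5),(188,272)],'w4':[(268.7,107.5),(311,118),(240,225.5),(279,235)]}
for n in C:
    im=np.load(f'pics/{n}.npy'); hsv=cv2.cvtColor(im,cv2.COLOR_RGB2HSV); m=cv2.inRange(hsv,(8,80,110),(21,255,255))
    Q[n]=[]
    for g in guess[n]:
        k=np.zeros_like(m); cv2.circle(k,tuple(int(round(v)) for v in g),5,255,-1); ys,xs=np.nonzero(m&k); Q[n].append((xs.mean(),ys.mean()) if len(xs)>4 else g); print(n,g,len(xs),np.round(Q[n][-1],1))
T=tri(C['w3'],Q['w3'],C['w4'],Q['w4'][:3]); print(T)
P=plane(C['w4'],Q['w4'],T[:,2].mean()); print(P.round(1))
l=(P[2]+P[3]-P[0]-P[1])/2; w=(P[1]+P[3]-P[0]-P[2])/2
print('centre',P.mean(0).round(1),'len',np.linalg.norm(l),np.linalg.norm(w),'yaw',np.arctan2(l[1],l[0]),np.arctan2(-w[0],w[1]))
# handle top
t3=np.array([[126,193],[258,125],[272,153],[136,223],[130,208],[198,174]])/3.3+[150,140]
t4=(np.array([[568,152],[703,97],[714,135],[578,180],[573,166],[641,141]])-[396,0])/3.3+[210,100]
print(tri(C['w3'],t3,C['w4'],t4)); H=plane(C['w4'],t4,86); print(H.round(1))
d=(H[0]+H[3]-H[1]-H[2])/2; print('bar dir',np.arctan2(d[1],d[0]),np.linalg.norm(d))
for n in C:
    im=np.load(f'pics/{n}.npy'); hsv=cv2.cvtColor(im,cv2.COLOR_RGB2HSV); v=hsv[...,2]; 
    m=(cv2.inRange(hsv,(0,150,165),(9,255,255))|cv2.inRange(hsv,(174,150,165),(179,255,255)))
    for c in cv2.findContours(m,0,2)[0]:
        if cv2.contourArea(c)>150: print(n,cv2.minAreaRect(c))
E
```

```text
w3 (195, 159.5) 43 [195.3 159.3]
w3 (237, 164.5) 40 [236.6 164.2]
w3 (188, 272) 34 [187.9 271.9]
w4 (268.7, 107.5) 44 [268.6 107.4]
w4 (311, 118) 40 [310.4 117.6]
w4 (240, 225.5) 32 [240.  225.5]
w4 (279, 235) 35 [278.9 234.8]
[[ 4.132e+02 -1.987e+02  5.160e+01  3.000e-01]
 [ 4.303e+02 -1.615e+02  5.330e+01  0.000e+00]
 [ 5.226e+02 -2.505e+02  5.260e+01  2.000e-01]]
[[ 413.3 -198.6   52.5]
 [ 430.3 -161.5   52.5]
 [ 522.5 -250.5   52.5]
 [ 540.1 -213.4   52.5]]
centre [ 476.6 -206.    52.5] len 121.16602911863603 40.94246105519065 yaw -0.4430386294555894 -0.43548464324937
[[ 4.440e+02 -2.106e+02  8.190e+01  2.200e+00]
 [ 4.386e+02 -1.713e+02  6.810e+01  3.000e-01]
 [ 4.487e+02 -1.703e+02  6.680e+01  2.200e+00]
 [ 4.513e+02 -2.090e+02  8.890e+01  1.500e+00]
 [ 4.475e+02 -2.098e+02  8.630e+01  2.000e+00]
 [ 4.458e+02 -1.906e+02  7.670e+01  1.500e+00]]
[[ 444.6 -210.1   86. ]
 [ 437.4 -172.3   86. ]
 [ 447.7 -171.2   86. ]
 [ 452.4 -209.    86. ]
 [ 448.5 -209.5   86. ]
 [ 445.5 -190.5   86. ]]
bar dir -1.4137214725771128 38.27521868450668
w3 ((21.583227157592773, 226.0382843017578), (44.660701751708984, 17.256105422973633), 61.55707550048828)
w3 ((208.93104553222656, 196.6724395751953), (13.52456283569336, 41.098915100097656), 66.80140686035156)
w4 ((22.86385154724121, 202.08206176757812), (67.9310302734375, 5.068965435028076), 46.397178649902344)
w4 ((70.60000610351562, 178.3000030517578), (88.22754669189453, 18.657434463500977), 71.56504821777344)
w4 ((284.28302001953125, 144.9905548095703), (15.24701976776123, 43.40593338012695), 74.05460357666016)
```

The box centre is (476.6,-206) at yaw -0.44, and the pillar tops triangulate to z≈52.5. The computed handle axis (445.8,-191.5) matches the measured bar centre, and the bar's yaw ≈ -1.47 agrees with ON. Moving above the handle and turning the jaws.

Emit:
carry_out:
  moves:
    - [-6,3,-10,0,0,-0.14,45]
    - [-12,6,-25,0,0,-0.28,45]
    - [-18,9,-40,0,0,-0.42,45]
    - [-24,12,-60,0,0,-0.56,45]
    - [-30,15,-80,0,0,-0.7,45]
    - [-36,15,-100,0,0,-0.84,45]
    - [-36,15,-120,0,0,-0.98,45]
    - [-36,15,-130,0,0,-1.12,45]

```text
t: 3.65
tcp_pos: [445.2, -187.6, 123.4]
tcp_rot: [0.432, 0.56, -0.434, 0.558]
wrist_force: [1.4, -0.2, 0.3]
gripper_width: 45.4
```

```bash
cat >> h.py <<'E'
def st(s=None):
    s=s or r.sense(); m=R.from_quat(s['tcp_rot']).as_matrix(); print('t',s['t'],'tcp',s['tcp_pos'].round(1),'yaw',np.arctan2(m[1,2],m[0,2]).round(3),'down',m[:,0].round(3),'F',s['wrist_force'].round(1),'Tq',s['torque'].round(2),'w',round(float(s['gripper_width']),1),'q',s['joint_pos'].round(2)); return s
E
python3 -c "from h import *; st()"
```

```text
t 3.65 tcp [ 445.2 -187.6  123.4] yaw -1.318 down [-0.003 -0.002 -1.   ] F [ 1.4 -0.2  0.3] Tq [-0.12 -0.01 -0.03] w 45.4 q [-0.49  0.08  0.84  2.02 -0.06  1.08  0.63]
```

Emit:
carry_out:
  moves:
    - [0.5,-3.6,-10,0,0,-0.12,45]
    - [0.5,-3.6,-20,0,0,-0.15,45]
    - [0.5,-3.6,-30,0,0,-0.15,45]
    - [0.5,-3.6,-30,0,0,-0.15,45]

```text
t: 4.05
tcp_pos: [445.1, -190.1, 92.2]
tcp_rot: [0.471, 0.527, -0.474, 0.525]
wrist_force: [0.1, -0.2, 0.8]
gripper_width: 45.3
```

```bash
python3 -c "
from h import *; s=st(); snap('wrist','w5'); C=cam('wrist',s)
print(proj(C,[s['tcp_pos'],[445.8,-191.5,86],[445.8,-191.5,60]]))"
```

```text
t 4.05 tcp [ 445.1 -190.1   92.2] yaw -1.464 down [-0.005 -0.001 -1.   ] F [ 0.1 -0.2  0.8] Tq [-0.08  0.05  0.  ] w 45.3 q [-0.47  0.14  0.85  2.04 -0.12  1.01  0.54]
[[272.56313188 261.28845851]
 [273.75032215 258.90804091]
 [274.00614917 240.24349016]]
```

View pics/w5.png

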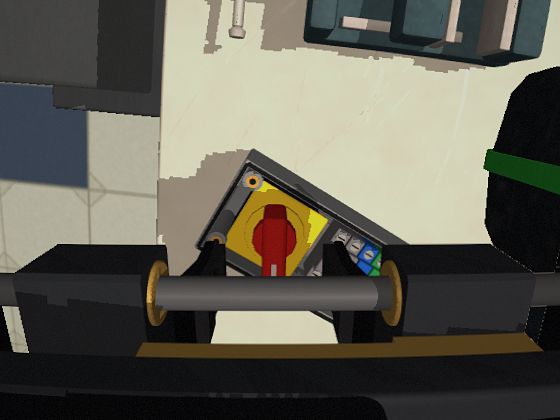

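w5 shows the bar upright at column 274, midway between the fingers (~213 and 338). It is aligned, so I'll descend and grip.

Emit:
carry_out:
  moves:
    - [0.5,-1.2,-11,0,0,-0.01,45]
    - [0.5,-1.2,-22,0,0,-0.01,45]
    - [0.5,-1.2,-32.5,0,0,-0.01,45]
    - [0.5,-1.2,-32.5,0,0,-0.01,45]
    - [0.5,-1.2,-32.5,0,0,-0.01,8]
    - [0.5,-1.2,-32.5,0,0,-0.01,8]
    - [0.5,-1.2,-32.5,0,0,-0.01,8]
    - [0.5,-1.2,-32.5,0,0,-0.01,8]
  grip_force: 25

```text
t: 4.9
tcp_pos: [445.4, -191.9, 60.6]
tcp_rot: [0.474, 0.525, -0.477, 0.522]
wrist_force: [-2.7, -0.4, 3.9]
gripper_width: 22.2
```

```bash
python3 -c "
from h import *; s=st()"
```

```text
t 4.9 tcp [ 445.4 -191.9   60.6] yaw -1.475 down [-0.006 -0.001 -1.   ] F [-2.7 -0.4  3.9] Tq [-0.01  0.69  0.02] w 22.2 q [-0.44  0.2   0.84  2.07 -0.18  0.95  0.59]
```

Emit:
carry_out:
  moves:
    - [0,0,0,0,0,0,8]
    - [0,0,0,0,0,0,8]
    - [0,0,0,0,0,0,8]
    - [0,0,0,0,0,0,8]

```text
t: 5.3
tcp_pos: [445.4, -192.0, 60.7]
tcp_rot: [0.474, 0.525, -0.477, 0.522]
wrist_force: [-2.8, 0.7, 3.5]
gripper_width: 21.6
```

```bash
python3 -c "
from h import *; s=st()"
```

```text
t 5.3 tcp [ 445.4 -192.    60.7] yaw -1.475 down [-0.006 -0.001 -1.   ] F [-2.8  0.7  3.5] Tq [-0.12  0.55 -0.03] w 21.6 q [-0.44  0.2   0.84  2.07 -0.18  0.95  0.59]
```

The jaws stopped at 21.6 mm, not 12 mm, so I'll look.

```bash
python3 -c "
from h import *; s,im=snap('wrist','w6'); s2,b=snap('side','s6')
a=cv2.resize(im[150:330,170:380],(466,400)); b=cv2.resize(b[225:305,270:370],(500,400),interpolation=2)[:,:330]
cv2.imwrite('pics/w6c.png',cv2.cvtColor(np.hstack([a,b]),cv2.COLOR_RGB2BGR))"
```

```text
(no output)
```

View pics/w6c.png

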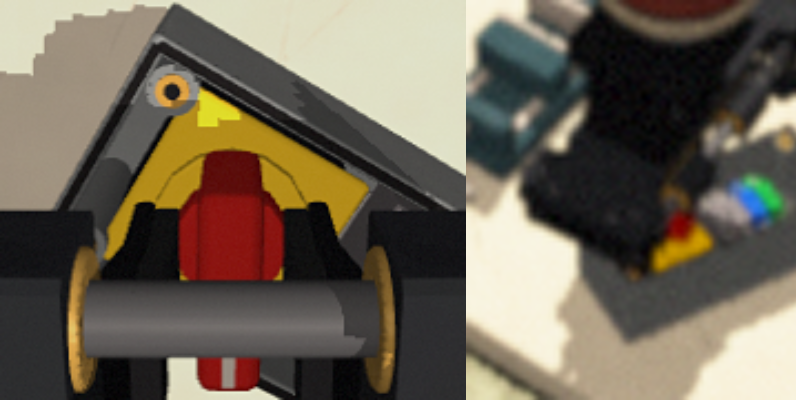

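The bar (~12 mm) sits above a round red hub that measures about 21 mm across, and the fingers stopped on the hub. I'll open, rise 5 mm and close again.

Emit:
carry_out:
  moves:
    - [0,0,0,0,0,0,30]
    - [0,0,2,0,0,0,30]
    - [0,0,5,0,0,0,30]
    - [0,0,5,0,0,0,8]
    - [0,0,5,0,0,0,8]
    - [0,0,5,0,0,0,8]
    - [0,0,5,0,0,0,8]
    - [0,0,5,0,0,0,8]

```text
t: 6.2
tcp_pos: [445.3, -191.9, 65.6]
tcp_rot: [0.474, 0.525, -0.477, 0.522]
wrist_force: [-0.2, 0.8, 1.4]
gripper_width: 12.1
```

```bash
python3 -c "
from h import *; s=st()"
```

```text
t 6.2 tcp [ 445.3 -191.9   65.6] yaw -1.475 down [-0.006 -0.001 -1.   ] F [-0.2  0.8  1.4] Tq [-0.02  0.17  0.02] w 12.1 q [-0.45  0.19  0.84  2.07 -0.17  0.96  0.58]
```

Gripped at 12.1 mm with low forces. Turning anticlockwise.

Emit:
carry_out:
  moves:
    - [0.3,0.3,0,0,0,0.13,8]
    - [0.3,0.3,0,0,0,0.26,8]
    - [0.3,0.3,0,0,0,0.39,8]
    - [0.3,0.3,0,0,0,0.52,8]
    - [0.3,0.3,0,0,0,0.65,8]
    - [0.3,0.3,0,0,0,0.78,8]
    - [0.3,0.3,0,0,0,0.91,8]
    - [0.3,0.3,0,0,0,1.03,8]

```text
t: 7.0
tcp_pos: [446.4, -191.1, 65.7]
tcp_rot: [0.152, 0.69, -0.156, 0.69]
wrist_force: [3.6, 1.7, -1.9]
gripper_width: 11.5
```

Emit:
carry_out:
  moves:
    - [0,0,0,0,0,0.04,8]
    - [0,0,0,0,0,0.05,8]
    - [0,0,0,0,0,0.05,8]
    - [0,0,0,0,0,0.05,8]

```text
t: 7.4
tcp_pos: [446.4, -191.1, 65.6]
tcp_rot: [0.136, 0.693, -0.139, 0.694]
wrist_force: [0.0, 0.6, -0.4]
gripper_width: 12.0
```

```bash
python3 -c "
from h import *; s=st()"
```

```text
t 7.4 tcp [ 446.4 -191.1   65.6] yaw -0.391 down [-0.001 -0.005 -1.   ] F [ 0.   0.6 -0.4] Tq [ 0.14 -0.15 -0.5 ] w 12.0 q [-0.32  0.17  0.69  2.06 -0.12  0.95  1.61]
```

At the stop (moment −0.5 N m, yaw ≈ −0.39). Releasing, rising and looking.

Emit:
carry_out:
  moves:
    - [0,0,0,0,0,-0.03,40]
    - [0,0,0,0,0,-0.03,45]
    - [0,0,20,0,0,-0.03,45]
    - [0,0,65,0,0,-0.03,87]
    - [10,-5,110,0,0,-0.03,87]
    - [20,-10,155,0,0,-0.03,87]
    - [30,-15,190,0,0,-0.03,87]
    - [30,-15,190,0,0,-0.03,87]

```text
t: 8.2
tcp_pos: [479.4, -207.3, 260.4]
tcp_rot: [0.146, 0.689, -0.149, 0.694]
wrist_force: [-0.7, 0.2, -0.5]
gripper_width: 67.9
```

Emit:
carry_out:
  moves:
    - [0,0,0,0,0,0,87]
    - [0,0,0,0,0,0,87]

```text
t: 8.4
tcp_pos: [479.1, -207.3, 259.9]
tcp_rot: [0.146, 0.689, -0.149, 0.694]
wrist_force: [0.1, -0.7, -0.1]
gripper_width: 82.8
```

```bash
python3 - <<'E'
from h import *
import pickle
s=st(); s,im=snap('wrist','w7'); pickle.dump(s,open('pics/w7.pkl','wb')); C=cam('wrist',s)
c,y=np.cos(-.44),np.sin(-.44); B=np.array([476.6,-206,52.5])
gu=[proj(C,B+[a*60.5*c-b*20.5*y,a*60.5*y+b*20.5*c,0])[0] for a,b in((-1,-1),(-1,1),(1,-1),(1,1))]
hsv=cv2.cvtColor(im,cv2.COLOR_RGB2HSV); m=cv2.inRange(hsv,(8,80,110),(21,255,255)); Q=[]
for g in gu:
    k=np.zeros_like(m); cv2.circle(k,tuple(int(round(v)) for v in g),7,255,-1); ys,xs=np.nonzero(m&k); print(g.round(1),len(xs)); Q.append((xs.mean(),ys.mean()) if len(xs) else g)
P=plane(C,Q,52.5); l=(P[2]+P[3]-P[0]-P[1])/2; print(P.round(1),P.mean(0).round(1),np.linalg.norm(l),np.arctan2(l[1],l[0]))
m=(cv2.inRange(hsv,(0,150,120),(9,255,255))|cv2.inRange(hsv,(174,150,120),(179,255,255)))
for k in cv2.findContours(m,0,2)[0]:
    if cv2.contourArea(k)>150: print(cv2.minAreaRect(k))
cv2.imwrite('pics/w7c.png',cv2.cvtColor(cv2.resize(im[60:280,180:370],None,fx=2.7,fy=2.7,interpolation=2),cv2.COLOR_RGB2BGR))
E
```

```text
t 8.4 tcp [ 479.1 -207.3  259.9] yaw -0.42 down [ 0.006 -0.007 -1.   ] F [ 0.1 -0.7 -0.1] Tq [-0.02  0.05 -0.04] w 82.8 q [-0.37  0.03  0.71  1.75 -0.02  1.36  1.5 ]
[255.2 111. ] 46
[298.  111.9] 39
[254.4 230.4] 34
[293.8 231.2] 35
[[ 413.1 -198.5   52.5]
 [ 430.6 -161.7   52.5]
 [ 522.3 -250.5   52.5]
 [ 539.9 -213.5   52.5]] [ 476.5 -206.    52.5] 120.98871385066431 -0.4435168825157158
((87.75611114501953, 218.3048858642578), (87.85855102539062, 21.97698402404785), 57.094757080078125)
((276.0, 142.0), (44.0, 24.0), 90.0)
```

View pics/w7c.png

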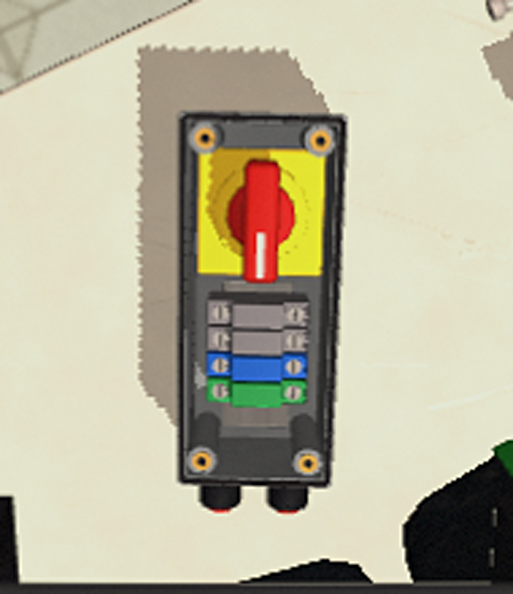

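The handle is in line with the box (OFF). The box pose is confirmed at (476.5,-206), yaw -0.441. Going to the cover.

Emit:
carry_out:
  moves:
    - [0,48,0,0,0,0.07,87]
    - [0,96,0,0,0,0.14,87]
    - [0,144,0,0,0,0.21,87]
    - [0,192,0,0,0,0.28,87]
    - [0,240,0,0,0,0.35,87]
    - [0,288,0,0,0,0.42,87]
    - [0,336,0,0,0,0.49,87]
    - [0,384,0,0,0,0.51,87]

```text
t: 9.25
tcp_pos: [477.8, 178.4, 258.4]
tcp_rot: [-0.034, 0.704, 0.031, 0.709]
wrist_force: [1.7, -0.0, -0.4]
gripper_width: 87.2
```

Emit:
carry_out:
  moves:
    - [2,45,-10,0,0,0,87]
    - [4,75,-20,0,0,0,87]
    - [4,75,-20,0,0,0,87]
    - [4,75,-20,0,0,0,87]

```text
t: 9.65
tcp_pos: [481.0, 253.2, 236.9]
tcp_rot: [-0.035, 0.705, 0.031, 0.708]
wrist_force: [1.2, -1.4, -0.9]
gripper_width: 87.3
```

```bash
python3 - <<'E'
from h import *
import pickle
s=st(); s,im=snap('wrist','w8'); pickle.dump(s,open('pics/w8.pkl','wb'))
C2=cam('wrist',pickle.load(open('pics/w2.pkl','rb'))); C=cam('wrist',s)
i2=np.load('pics/w2.npy')
def yel(im):
    m=cv2.inRange(cv2.cvtColor(im,cv2.COLOR_RGB2HSV),(25,120,90),(35,255,255))
    return [c for c in cv2.findContours(m,0,2)[0] if 800<cv2.contourArea(c)<3500]
for CC,i in((C,im),(C2,i2)):
    for c in yel(i):
        b=cv2.minAreaRect(plane(CC,c.reshape(-1,2),22)[:,:2].astype(np.float32)); print(np.round(b[0],1),np.round(b[1],1),b[2],cv2.minAreaRect(c)[0])
hsv=cv2.cvtColor(im,cv2.COLOR_RGB2HSV)
cv2.imwrite('pics/w8c.png',cv2.cvtColor(cv2.resize(im[60:300,180:380],None,fx=2.5,fy=2.5,interpolation=2),cv2.COLOR_RGB2BGR))
E
```

```text
t 9.65 tcp [481.  253.2 236.9] yaw 0.094 down [ 0.004 -0.006 -1.   ] F [ 1.2 -1.4 -0.9] Tq [-0.01 -0.   -0.02] w 87.3 q [-0.81  0.1   0.26  1.72 -0.02  1.32  1.12]
[449.8 257. ] [59.  31.8] 5.125919818878174 (283.0, 145.5)
[449.9 257.1] [60.  31.8] 4.78917121887207 (348.5350646972656, 146.56031799316406)
```

View pics/w8c.png

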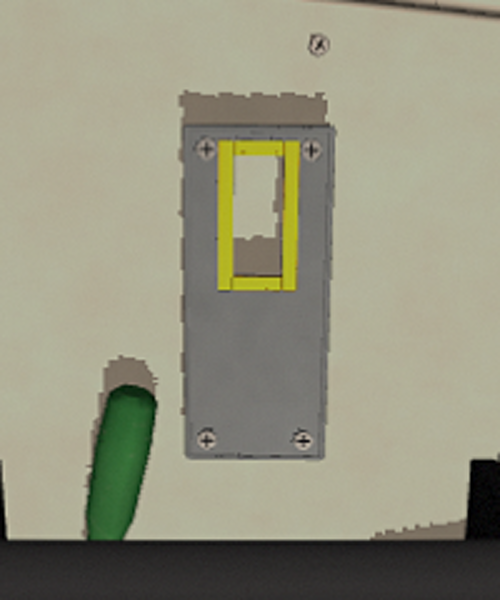

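```bash
python3 - <<'E'
from h import *
import pickle
C=cam('wrist',pickle.load(open('pics/w8.pkl','rb')))
q=np.array([(206,148),(311,149),(206,440),(303,440)])/2.5+[180,60]
P=plane(C,q,22); l=(P[2]+P[3]-P[0]-P[1])/2; w=(P[1]+P[3]-P[0]-P[2])/2
print(P.round(1),P.mean(0).round(1),np.linalg.norm(l),np.linalg.norm(w),np.arctan2(l[1],l[0]),np.arctan2(-w[0],w[1]))
im=np.load('pics/w8.npy'); b,l=blobs(im,(45,120,40),(75,255,255),100)
for st_,c in b: print(st_,c); ys,xs=np.nonzero(l==b.index((st_,c))+1) if 0 else (None,None)
print(plane(C,[[180+130/2.5,60+388/2.5],[180+156/2.5,60+395/2.5]],13).round(1))
E
```

```text
[[425.4 234.3  22. ]
 [421.9 275.5  22. ]
 [546.7 244.8  22. ]
 [542.7 285.9  22. ]] [484.2 260.1  22. ] 121.46428095560492 41.34229503870979 0.08614388130485445 0.0909202460595282
[215, 215, 27, 61, 1128] [227.5, 244.6]
[[529.5 210.1  13. ]
 [531.5 221.5  13. ]]
```

Screw centre (484.2,260.1) and slot-derived centre (483.7,260.0) agree, at yaw 0.088. The green driver starts at x≈527, clear of the fingers. Descending.

Emit:
carry_out:
  moves:
    - [3,7,-40,0.006,0.004,-0.006,87]
    - [3,7,-85,0.006,0.004,-0.006,87]
    - [3,7,-130,0.006,0.004,-0.006,87]
    - [3,7,-170,0.006,0.004,-0.006,87]
    - [3,7,-195,0.006,0.004,-0.006,87]
    - [3,7,-200,0.006,0.004,-0.006,87]
    - [3,7,-200,0.006,0.004,-0.006,87]

```text
t: 10.4
tcp_pos: [484.8, 258.0, 37.8]
tcp_rot: [-0.03, 0.706, 0.03, 0.707]
wrist_force: [-0.0, 0.2, 1.0]
gripper_width: 87.1
```

```bash
python3 -c "
from h import *; s=st()"
```

```text
t 10.4 tcp [484.8 258.   37.8] yaw 0.084 down [ 0.001 -0.    -1.   ] F [-0.   0.2  1. ] Tq [ 0.05 -0.   -0.  ] w 87.1 q [-0.78  0.31  0.25  1.92 -0.09  0.92  1.16]
```

Emit:
carry_out:
  moves:
    - [-0.8,2,-12,0,0,0.004,87]
    - [-0.8,2,-24,0,0,0.004,87]
    - [-0.8,2,-31,0,0,0.004,87]
    - [-0.8,2,-34,0,0,0.004,87]
    - [-0.8,2,-34,0,0,0.004,87]
    - [-0.8,2,-34,0,0,0.004,87]

```text
t: 11.0
tcp_pos: [484.2, 260.1, 4.1]
tcp_rot: [-0.031, 0.706, 0.031, 0.707]
wrist_force: [0.5, -0.1, -0.3]
gripper_width: 86.8
```

```bash
python3 -c "
from h import *; s=st()"
```

```text
t 11.0 tcp [484.2 260.1   4.1] yaw 0.088 down [ 0.001  0.    -1.   ] F [ 0.5 -0.1 -0.3] Tq [ 0.05  0.01 -0.  ] w 86.8 q [-0.78  0.36  0.24  1.94 -0.11  0.86  1.18]
```

Emit:
carry_out:
  moves:
    - [0,0,0,0,0,0,55]
    - [0,0,0,0,0,0,55]
    - [0,0,0,0,0,0,55]
    - [0,0,0,0,0,0,55]
    - [0,0,0,0,0,0,55]
    - [0,0,0,0,0,0,55]
    - [0,0,0,0,0,0,55]
    - [0,0,0,0,0,0,55]
  grip_force: 35

```text
t: 11.8
tcp_pos: [484.2, 260.2, 4.2]
tcp_rot: [-0.031, 0.706, 0.031, 0.707]
wrist_force: [-0.4, 0.4, 1.3]
gripper_width: 59.5
```

```bash
python3 -c "
from h import *; s=st()"
```

```text
t 11.8 tcp [484.2 260.2   4.2] yaw 0.088 down [ 0.001  0.    -1.   ] F [-0.4  0.4  1.3] Tq [ 0.2   0.06 -0.05] w 59.5 q [-0.78  0.36  0.24  1.94 -0.11  0.86  1.18]
```

Gripped at 59.5 mm. Lifting straight up.

Emit:
carry_out:
  moves:
    - [0,0,5,0,0,0,55]
    - [0,0,20,0,0,0,55]
    - [0,0,45,0,0,0,55]
    - [0,0,80,0,0,0,55]
    - [0,0,120,0,0,0,55]
    - [0,0,160,0,0,0,55]
    - [0,0,195,0,0,0,55]
    - [0,0,210,0,0,0,55]

```text
t: 12.6
tcp_pos: [485.4, 260.5, 219.2]
tcp_rot: [-0.03, 0.704, 0.032, 0.708]
wrist_force: [1.3, 0.1, -2.3]
gripper_width: 59.9
```

Emit:
carry_out:
  moves:
    - [-2,-2,10,0,0,0,55]
    - [-2,-2,10,0,0,0,55]
    - [-2,-2,10,0,0,0,55]

```text
t: 12.9
tcp_pos: [483.1, 258.2, 228.8]
tcp_rot: [-0.03, 0.705, 0.032, 0.708]
wrist_force: [-0.0, -0.9, -3.5]
gripper_width: 59.8
```

```bash
python3 - <<'E'
from h import *
import pickle
s=st(); s,im=snap('wrist','w9'); pickle.dump(s,open('pics/w9.pkl','wb'))
C=cam('wrist',s); T=R.from_quat(s['tcp_rot']).as_matrix()
hsv=cv2.cvtColor(im,cv2.COLOR_RGB2HSV); m=cv2.inRange(hsv,(25,120,70),(35,255,255))
for c in cv2.findContours(m,0,2)[0]:
    if cv2.contourArea(c)>300: print(cv2.minAreaRect(c),cv2.boundingRect(c), cv2.minAreaRect(plane(C,c.reshape(-1,2),s['tcp_pos'][2]-4.2+22)[:,:2].astype(np.float32)))
cv2.imwrite('pics/w9.png',cv2.cvtColor(im,cv2.COLOR_RGB2BGR))
E
```

```text
t 12.9 tcp [483.1 258.2 228.8] yaw 0.088 down [ 0.005  0.003 -1.   ] F [-0.  -0.9 -3.5] Tq [ 0.05  0.02 -0.02] w 59.8 q [-0.81  0.11  0.26  1.72 -0.03  1.3   1.11]
((471.10260009765625, 221.20217895507812), (19.363632202148438, 71.96514129638672), 66.91486358642578) (440, 209, 69, 34) ((450.62762451171875, 336.8691711425781), (8.914285659790039, 30.037134170532227), 29.167192459106445)
```

View pics/w9.png

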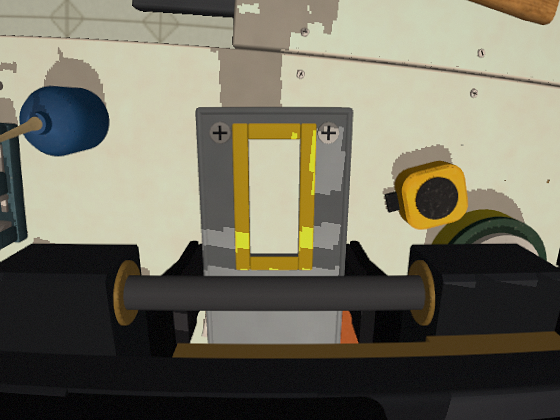

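The cover is held level, its slot towards the robot, with screws at (220,132) and (328,132). Checking these against where they should be in the hand.

```bash
python3 - <<'E'
from h import *
import pickle
s=pickle.load(open('pics/w9.pkl','rb')); C=cam('wrist',s); T=R.from_quat(s['tcp_rot']).as_matrix()
E_=[[-17.8,-20.6,-60.7],[-17.8,20.6,-60.7],[-17.8,0,-34-30],[-17.8,0,-34+30]]
print(proj(C,[s['tcp_pos']+T@np.array(e) for e in E_]).round(1))
q=[[220,132],[328.5,132],[274,123],[274.5,270]]
K,d,_,_=C; TC=np.array(r.calibration('wrist')['tool_from_camera'])
for h in(-14.8,-17.8,-20.8):
    p=cv2.undistortPoints(np.array(q).reshape(-1,1,2),K,d).reshape(-1,2); D=np.c_[p,np.ones(4)]@TC[:3,:3].T; o=TC[:3,3]
    print(h,(o+D*((h-o[0])/D[:,0])[:,None]).round(1).tolist())
E
```

```text
[[221.5 132.4]
 [329.8 132.4]
 [275.6 123.4]
 [275.4 269.8]]
-14.8 [[-14.8, -21.6, -60.6], [-14.8, 20.5, -60.6], [-14.8, -0.6, -64.0], [-14.8, -0.4, -2.6]]
-17.8 [[-17.8, -21.2, -60.8], [-17.8, 20.1, -60.8], [-17.8, -0.6, -64.2], [-17.8, -0.4, -3.9]]
-20.8 [[-20.8, -20.7, -61.0], [-20.8, 19.7, -61.0], [-20.8, -0.6, -64.3], [-20.8, -0.4, -5.3]]
```

In-hand pose is as planned: lateral offset −0.5 mm, no tilt, lower edge 4.2 mm below the TCP. TCP target over the box is (476.7,-205.5), yaw -0.441. Carrying it across high.

Emit:
carry_out:
  moves:
    - [-1,-30,0,0,0,-0.03,55]
    - [-2,-72,0,0,0,-0.08,55]
    - [-3,-116,0,0,0,-0.14,55]
    - [-4,-160,0,0,0,-0.2,55]
    - [-5,-204,0,0,0,-0.26,55]
    - [-6,-248,0,0,0,-0.32,55]
    - [-6,-292,0,0,0,-0.38,55]
    - [-6,-336,0,0,0,-0.44,55]

```text
t: 13.75
tcp_pos: [475.8, -79.6, 227.1]
tcp_rot: [0.125, 0.695, -0.124, 0.697]
wrist_force: [1.5, -0.8, -2.1]
gripper_width: 60.0
```

```bash
python3 -c "
from h import *; s=st()"
```

```text
t 13.75 tcp [475.8 -79.6 227.1] yaw -0.355 down [ 0.003  0.    -1.   ] F [ 1.5 -0.8 -2.1] Tq [ 0.01 -0.05 -0.06] w 60.0 q [-0.5  -0.04  0.57  1.88  0.02  1.3   1.27]
```

Emit:
carry_out:
  moves:
    - [1,-40,0,0,0,-0.03,55]
    - [1,-75,-5,0,0,-0.06,55]
    - [1,-105,-15,0,0,-0.086,55]
    - [1,-120,-30,0,0,-0.086,55]
    - [1,-126,-50,0,0,-0.086,55]
    - [1,-126,-75,0,0,-0.086,55]
    - [1,-126,-95,0,0,-0.086,55]
    - [1,-126,-95,0,0,-0.086,55]

```text
t: 14.55
tcp_pos: [474.2, -204.8, 128.8]
tcp_rot: [0.155, 0.691, -0.155, 0.689]
wrist_force: [-0.7, 0.5, -0.9]
gripper_width: 59.8
```

Emit:
carry_out:
  moves:
    - [0,0,0,0,0,0,55]
    - [0,0,0,0,0,0,55]

```text
t: 14.75
tcp_pos: [474.2, -204.8, 129.1]
tcp_rot: [0.154, 0.691, -0.155, 0.689]
wrist_force: [-0.0, -0.0, -2.3]
gripper_width: 59.5
```

```bash
python3 -c "
from h import *; s=st()"
```

```text
t 14.75 tcp [ 474.2 -204.8  129.1] yaw -0.441 down [-0.003  0.001 -1.   ] F [-0.  -0.  -2.3] Tq [-0.04  0.    0.02] w 59.5 q [-0.33  0.16  0.72  1.93 -0.11  1.1   1.56]
```

Emit:
carry_out:
  moves:
    - [2.5,-0.7,-5,-0.001,-0.003,0,55]
    - [2.5,-0.7,-15,-0.001,-0.003,0,55]
    - [2.5,-0.7,-28,-0.001,-0.003,0,55]
    - [2.5,-0.7,-38,-0.001,-0.003,0,55]
    - [2.5,-0.7,-42,-0.001,-0.003,0,55]
    - [2.5,-0.7,-42,-0.001,-0.003,0,55]
    - [2.5,-0.7,-42,-0.001,-0.003,0,55]

```text
t: 15.45
tcp_pos: [476.8, -205.6, 87.2]
tcp_rot: [0.154, 0.69, -0.155, 0.69]
wrist_force: [0.1, -0.0, -2.3]
gripper_width: 59.9
```

```bash
python3 -c "
from h import *; s=st()"
```

```text
t 15.45 tcp [ 476.8 -205.6   87.2] yaw -0.441 down [-0.    -0.001 -1.   ] F [ 0.1 -0.  -2.3] Tq [ 0.    0.   -0.01] w 59.9 q [-0.31  0.22  0.71  1.97 -0.17  1.01  1.61]
```

Emit:
carry_out:
  moves:
    - [0,0,-4,0,0,0,55]
    - [0,0,-8,0,0,0,55]
    - [0,0,-11,0,0,0,55]
    - [0,0,-12.7,0,0,0,55]
    - [0,0,-12.7,0,0,0,55]
    - [0,0,-12.7,0,0,0,55]
    - [0,0,-12.7,0,0,0,55]

```text
t: 16.15
tcp_pos: [476.9, -205.7, 74.6]
tcp_rot: [0.154, 0.69, -0.155, 0.69]
wrist_force: [0.2, 0.1, -1.4]
gripper_width: 59.7
```

```bash
python3 - <<'E'
from h import *
import pickle
s=st(); s,im=snap('wrist','w10'); pickle.dump(s,open('pics/w10.pkl','wb')); C=cam('wrist',s)
_,a=snap('side','s10'); _,b=snap('scene','c10')
S,D=cam('scene'),cam('side')
c,y=np.cos(-.441),np.sin(-.441)
loc=lambda u,v,z:[476.5+u*c-v*y,-206+u*y+v*c,z]
print('side exp: rim corners',proj(D,[loc(-70,-30,55),loc(70,-30,55),loc(-70,30,55)]).round(1).tolist(),'cover low',proj(D,[loc(-70,-30,70),loc(70,-30,70),loc(-70,30,70)]).round(1).tolist())
print('handle top in wrist exp',proj(C,[loc(-54,0,86),loc(-34,0,86),loc(-14,0,86)]).round(1).tolist())
A=cv2.resize(im[100:300,170:380],(420,400)); p=proj(D,[loc(0,0,60)])[0].astype(int); p2=proj(S,[loc(0,0,60)])[0].astype(int)
B=cv2.resize(a[p[1]-40:p[1]+40,p[0]-38:p[0]+38],(380,400),interpolation=2)
cv2.imwrite('pics/f.png',cv2.cvtColor(np.hstack([A,B]),cv2.COLOR_RGB2BGR)); print(p,p2)
E
```

```text
t 16.15 tcp [ 476.9 -205.7   74.6] yaw -0.441 down [-0.    -0.001 -1.   ] F [ 0.2  0.1 -1.4] Tq [ 0.   -0.09  0.03] w 59.7 q [-0.3   0.24  0.71  1.98 -0.18  0.99  1.62]
side exp: rim corners [[302.1, 281.9], [345.8, 262.9], [291.5, 266.4]] cover low [[302.3, 278.5], [346.3, 259.5], [291.6, 263.1]]
handle top in wrist exp [[273.4, 146.9], [273.4, 195.5], [273.4, 241.0]]
[318 263] [298 248]
```

View pics/f.png

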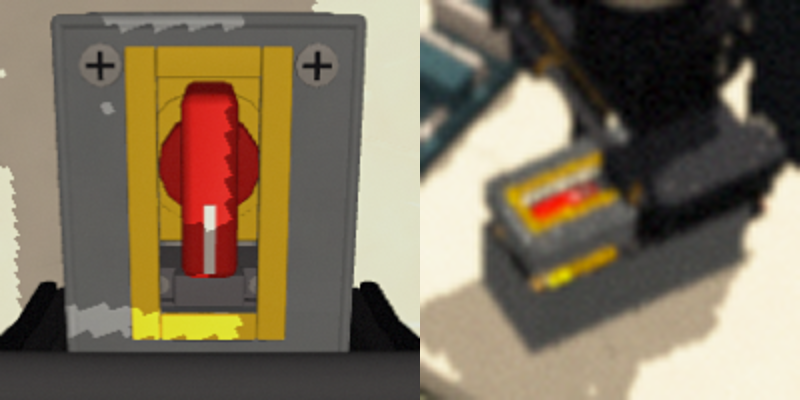

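Final view: the red bar is centred in the slot (bar 182–238 px in slot 157–259 px). The side view shows an open gap between cover and rim, about the expected 3.4 px. I'll hold still briefly, check the force and hand in.

Emit:
carry_out:
  moves:
    - [0,0,0,0,0,0,55]
    - [0,0,0,0,0,0,55]
    - [0,0,0,0,0,0,55]
    - [0,0,0,0,0,0,55]

```text
t: 16.7
tcp_pos: [476.9, -205.6, 74.6]
tcp_rot: [0.154, 0.69, -0.155, 0.69]
wrist_force: [0.7, 0.1, -1.0]
gripper_width: 59.7
```

```bash
python3 -c "
from h import *; s=st(); print(np.abs(s['qd']).max())
print(r.sign_off())"
```

```text
t 16.7 tcp [ 476.9 -205.6   74.6] yaw -0.441 down [-0.    -0.001 -1.   ] F [ 0.7  0.1 -1. ] Tq [-0.05  0.02  0.  ] w 59.7 q [-0.3   0.24  0.71  1.98 -0.18  0.99  1.62]
0.0020358069581559914
the job is handed in; nothing more can be done
None
```

I turned the red handle anticlockwise to its OFF stop; a picture confirmed it lies in line with the box. I then carried the cover high over the can and vice, and handed in at 16.7 s with it held still over the box.

**Last checks**
- **Position:** the cover was level to about 0.001 rad, with its yaw matching the box (-0.441 rad). It was centred to within about 0.5 mm by my estimate.
- **Height:** its lower edge was about 15.4 mm above the rim, worked out from the arm's position. The side view showed an open gap of about the right size.
- **Fit:** the slot was centred on the red handle in the wrist view. The rear screws were hidden by the gripper in the last picture.

**What disagreed**
- **Handle grip:** at the height you gave, the fingers first closed at 21.6 mm, apparently on the handle's round hub. I opened, rose 5 mm and gripped the 12 mm bar properly.
- **Final force:** the last downward readings were 1.0–1.4 N, against about 2.2 N for the cover's weight. Readings wander by about 1 N, and with the visible gap I took this as noise, not contact.
- **Other things on the bench:** no unexpected forces showed along the way, but I took no final picture of those things to compare.

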